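# Turn the hob down and let the covered pan cook on gently

### The arm

A 7-joint arm with a two-finger parallel gripper is mounted at the origin on a cart in front of the work surface, level with it; the furniture and walls round the work are solid. World frame = base frame: x ahead of the robot, y to its left, z up, the work surface at z = 0. Lengths are in m, angles in rad, forces in N, time in s.
With the tool pointing down it reaches from about 0.425 to 0.875 m from the base axis. Payload 4.7 kg.
Tool frame: the origin (TCP) lies between the finger pads; the fingertips stand 11 mm ahead of it and the grasp point (between the pads) lies 8 mm behind it; z points along the fingers, y is the line along which they close (so a half turn about z gives the same grasp; the last joint's range is limited). The gripper opens to 87 mm and grips with 3 to 60 N. Pads are 19 mm wide; open, the fingers measure 117 mm over their backs; the gripper's body (75 mm by 190 mm) begins 51 mm behind the grasp point.
Start: joints at [1.215, 0.321, -0.07, 1.45, 0.023, 1.371, -0.057], TCP at [0.235, -0.606, 0.234] pointing down, gripper open.
Joint ranges: [-2.86, 2.86], [-0.3, 2.09], [-1.38, 1.24], [0.06, 2.45], [-1.56, 4.7], [0.09, 2.05], [-2.69, 2.69]. Speed limits (rad/s): [2.57, 2.57, 3.14, 3.14, 3.14, 3.14, 3.14].

### API

Orientations are given as a rotation vector (axis times angle).
In Python, from bench import ctrl gives the robot as it stands. The module is installed in compiled form; this text tells all that it offers.
- The arm moves only by the shell command python3 -m inch 'ROWS' [FORCE]. ROWS is JSON, a list of rows, each an object with "slide": the shift along the tool's x, y, z scaled (see below), a list of three; "angular": the turn, a rotation vector about the tool's x, y, z scaled (see below), a list of three; "claw": the opening, from -1 (shut) to 1 (fully open). In form: [{"slide": [tx, ty, tz], "angular": [rx, ry, rz], "claw": claw}, ...]. A call has 1 to 10 rows; each row is the pose to reach, as a shift and turn from the pose commanded when the call began, along the tool's axes at that moment; what a row does not reach only later rows make up. The controller multiplies each number of a shift by 0.25 m and each number of a turn by 30 degrees. A row lasts 1/10 s, in which the tool goes at most 50 mm and 8.59 degrees, less where a joint would pass 70% of its speed; a pose out of reach is approached as far as the arm can. A call with a number of a shift or a turn outside -1 to 1 is refused whole. A call with a gripper value outside its range is refused whole. The fingers move at their own pace and stop on an object; FORCE is the grip in N (left out, the last holds). Time passes only in rows, so rows that repeat a pose let the fingers close. It gives the time, the measured TCP pose, the force, the opening and the grip force at its end, in the units of the state.
- ctrl.get_state(): the state, without advancing time (a new reading comes with each control period).
- ctrl.get_image(name): name is "scene" or "top" or "wrist"; returns a dict with "color" (480x640x3 uint8, red, green, blue), "depth" (480x640 float32, m along the optical axis (not along the pixel's ray), 0 where there is no reading), "camera_matrix" (3x3 intrinsics, pixels), "extrinsics" (4x4, takes a point from camera to world coordinates); the wrist camera has in their place "tool_from_camera" (4x4, takes a point from camera to tool coordinates, whose origin is the TCP and whose axes are the flange's). Camera axes: x right, y up, looking along -z (the intrinsics and any distortion apply to the point x, -y, -z); pixel columns grow to the right and rows downward; lengths in m; the calibration is good to about 2 mm. The wrist camera is an equidistant fisheye: a pixel r from the principal point sees the ray r / f radians off the axis. A picture is of the moment at which its call begins: read the wrist's pose just before it.
- ctrl.close_job(): hands the job in; it is judged then, once.
Trained networks look in the newest picture that a camera, given by its name, has taken for a name from the list of things; names that differ only in an ending like _2 or _b are one class to them, and where a whole thing is asked for, a point or a joint stands for the part that bears it (a point fixed in the world has none). Each returns a list of dicts, best first, with "confidence" (0 to 1); they miss things now and then, are a little off and sometimes report something else, mostly with a low value. They report only what shows in the picture. A call takes as long as a camera call.
- ctrl.find_in(query, camera): "bbox" ([centre column, centre row, width, height] in pixels, round what is visible of it).
- ctrl.outline_of(query, camera): "mask" (480x640 bool, what is visible of it) and "bbox" ([centre column, centre row, width, height] in pixels, round what is visible of it).
The state is a dict: "time": time; "joint_positions": joint angles; "qd": joint speeds; "joint_torque": joint torques, N m; "position": TCP position; "tool_rot": TCP orientation; "ft_force": force on the tool from outside, world axes, zero at the start; "torque": the same for the moment, N m; "grip_width": opening from 0.0 (shut) to 1.0 (fully open); "grip_force": force on a finger pad.
Only numpy, scipy, OpenCV 4.12 (cv2) and the standard library are available. Lean on these libraries where they do the work, as an engineer would, in place of code of your own. Each camera call takes 0.05 s, during which the arm holds its last target. There are 200 camera calls.

### The job

The celery was cooking too fast, so the saucepan was pulled sideways off the ring of the hob with the dial still high. First turn the dial down to the fourth long mark (counting clockwise from the round off dot), then slide the pan back so that it stands centred on the printed ring, and last cover it with the lid that fits, seated level in the rim. Do not spill the pan, and leave the other lid and everything else on the bench where it is.

Things in the scene. Friction and masses are not known exactly. Their poses are not given: they have to be found in the camera images.
- hob: Portable one-ring hob, fixed to the bench but placed differently each time: 350 (x) x 360 (y) x 58 mm, black glass top on a steel tray. Origin: centre of its underside; z up, its front (the dial side) faces its own -x. The glass top is at z = 58 mm.
- ring_centre (a point): Centre of the white ring (184 mm diameter, 2.5 mm line, with a small cross in the middle) printed on the glass; 50 mm behind the hob's centre (hob +x), on the glass surface. Axes as the hob's.
- dial (a joint): Angle of the hob's dial, rad: 0 with its pointer on the round off dot (along the hob's +x, at the far side), growing clockwise seen from above to a stop at 4.71, the sixth long mark. Long marks every 45 degrees, short ones half way between; the fourth long mark is at 3.142, where the pointer looks straight to the hob's front. It stays where it is left.
- dial_grip (a point): On the dial's upright axis, 28 mm above the glass, at the height to grip. The dial: a 66 mm aluminium disc, 9 mm thick, with a black bar on top 56 mm long, 16 mm wide, from 15 to 39 mm above the glass. The point turns with it: x runs along the bar towards the pointer end (white line on that half of the bar, black line on the disc), z up. The axis stands 122 mm in front of the hob's centre.
- saucepan: Loose steel saucepan, 0.7 kg, holding celery pieces: outside 146 mm across at the base, 160 mm at the rim, 75 mm high, wall 3.5 mm (rim opening 153 mm). Origin: centre of its underside; z up; its long handle runs along its own -x.
- pan_handle (a point): A point on the middle line of the pan's straight steel handle, 150 mm from the pan's axis and 60 mm above the pan's underside. The handle is 20 mm wide, 18 mm high, and reaches from 103 to 253 mm from the pan's axis, level.
- lid_large: Loose steel lid that fits the pan: rim 168 mm across, below it a round skirt 145 mm across and 10 mm deep, gently domed; black knob on top 32 mm across, 29 to 53 mm above the origin. Origin: centre of the skirt's underside, z up; seated, it lies 65 mm above the pan's underside. Lies on the bench; the two lids may swap places.
- lid_small: Loose steel lid of a smaller pan: rim 126 mm across, skirt 104 mm, same knob; too small, it would fall into the saucepan. Origin as for the large lid. To be left alone.
- shaker: Grey shaker, 53 mm across, 88 mm high, a bystander. Origin: centre of its underside.

How it is judged:
On the way, in this order (a step that is already met when the one before it is completed fails the run):
1. the dial is turned down to the fourth long mark while the pan still stands off the ring (value of joint dial between 3.01159 and 3.27159 rad and horizontal distance between saucepan and ring_centre above 0.04 m), for 0.2 s.
2. the pan is back, standing centred on the ring, with the dial still at the mark (value of joint dial between 3.01159 and 3.27159 rad and horizontal distance between saucepan and ring_centre below 0.018 m and z of saucepan in the frame of ring_centre below 0.004 m and angle between saucepan's own z axis and vertical below 0.05 rad), for 0.2 s.
3. the large lid is seated level in the pan's rim (horizontal distance between lid_large and saucepan below 0.007 m and z of lid_large in the frame of saucepan between 0.06 and 0.069 m and angle between lid_large's own z axis and vertical below 0.05 rad), for 0.2 s.
At the end, for the whole second after the job is handed in: The dial points to the fourth long mark (within 0.13 rad of 3.142); the saucepan stands upright on the glass with its axis within 18 mm of the ring's centre; the large lid is seated level in its rim (axis within 7 mm of the pan's, skirt inside, 60 to 69 mm above the pan's underside); all at rest (all of step 2 and all of step 3 and linear speed of each of saucepan, lid_large below 0.02 m/s); the robot touches nothing.
It fails at once if the pan is slid back on the ring while the dial is still high (horizontal distance between saucepan and ring_centre below 0.025 m and value of joint dial above 3.54159 rad).
It fails at once if the pan is tipped by more than 20 degrees (angle between saucepan's own z axis and vertical above 0.35 rad).
It fails at once if the small lid or the shaker is moved by more than 40 mm (distance of any of lid_small, shaker from where it was at the start of the episode above 0.04 m).
It also fails if it takes over 72 s, if anything falls off the work surface, if the arm or the gripper's body presses on something with over 40 N, if the wrist force passes 120 N, or if a joint passes its speed limit or range.

## Working session

There is one attempt and no reset: what is moved stays moved. The work goes in short steps, Python scripts to look and compute and a shell command to move; the robot and the scene stay as the last step left them, time stands still between calls to the robot, and variables do not carry over. Pictures are saved under pics/ and viewed, at most 10 in all, crops included, and the job is handed in when it is done.

```bash
mkdir -p pics; cat > h.py <<'E'
import numpy as np,cv2
from scipy.spatial.transform import Rotation as R
from bench import ctrl
def cloud(im):
    d=im["depth"];K=im["camera_matrix"];v,u=np.mgrid[:480,:640]
    p=np.stack([(u-K[0,2])/K[0,0]*d,-(v-K[1,2])/K[1,1]*d,-d],-1)
    T=np.array(im["extrinsics"]);return p@T[:3,:3].T+T[:3,3]
E
python3 - <<'E'
from h import *
s=ctrl.get_state();print(s["position"],s["tool_rot"],s["ft_force"],s["time"])
for c in("top","scene"):
    im=ctrl.get_image(c);cv2.imwrite(f"pics/{c}0.png",im["color"][...,::-1]);P=cloud(im)
    np.savez(f"{c}0.npz",P=P,c=im["color"],d=im["depth"],K=im["camera_matrix"],T=im["extrinsics"])
    for n in("hob","dial","saucepan","pan_handle","lid_large","lid_small","shaker"):
        for r in ctrl.outline_of(n,c)[:2]:
            m=r["mask"]&(im["depth"]>0);q=P[m]
            print(c,n,round(r["confidence"],2),np.round(r["bbox"]),np.round(np.median(q,0),3) if len(q) else 0, np.round(np.percentile(q,[2,98],axis=0),3).tolist() if len(q) else 0)
E
```

```text
[ 0.23468063 -0.60560261  0.23246778] [-3.08623399e+00 -5.77344605e-01  7.51852132e-04] [ 0.26778579 -0.10192341  0.27998431] 0.0
top hob 0.96 [259. 228. 160. 166.] [0.538 0.083 0.058] [[0.397, -0.058, 0.048], [0.739, 0.292, 0.073]]
top hob 0.33 [262. 280.  27.  27.] [0.448 0.104 0.072] [[0.42, 0.078, 0.061], [0.477, 0.134, 0.101]]
top dial 0.75 [261. 280.  24.  27.] [0.447 0.104 0.072] [[0.42, 0.077, 0.061], [0.477, 0.132, 0.101]]
top saucepan 0.82 [211. 249.  92. 133.] [0.593 0.216 0.071] [[0.394, 0.123, 0.057], [0.675, 0.313, 0.134]]
top pan_handle 0.71 [209. 248.  88. 133.] [0.593 0.217 0.071] [[0.393, 0.123, 0.057], [0.675, 0.312, 0.134]]
top lid_large 0.62 [479. 262.  66.  64.] [ 0.479 -0.446  0.013] [[0.405, -0.523, 0.004], [0.554, -0.375, 0.049]]
top lid_large 0.2 [393. 207.  28.  23.] [ 0.619 -0.225  0.085] [[0.598, -0.25, 0.019], [0.645, -0.204, 0.092]]
top lid_small 0.67 [402. 278.  45.  48.] [ 0.442 -0.248  0.016] [[0.387, -0.306, 0.007], [0.498, -0.194, 0.053]]
top shaker 0.67 [393. 209.  27.  28.] [ 0.619 -0.225  0.084] [[0.598, -0.25, 0.009], [0.646, -0.204, 0.092]]
sc
[... 381 characters left out ...]
12, 0.062], [0.677, 0.314, 0.134]]
scene pan_handle 0.88 [232. 316.  83. 136.] [0.602 0.202 0.097] [[0.39, 0.12, 0.061], [0.677, 0.314, 0.134]]
scene pan_handle 0.37 [229. 300. 277. 175.] [0.51  0.128 0.059] [[0.386, -0.055, 0.013], [0.75, 0.306, 0.074]]
scene lid_large 0.62 [415. 192.  54.  39.] [ 0.473 -0.437  0.015] [[0.404, -0.528, -0.001], [0.556, -0.372, 0.051]]
scene lid_small 0.91 [391. 234.  42.  31.] [ 0.437 -0.239  0.017] [[0.387, -0.307, 0.01], [0.5, -0.193, 0.054]]
scene shaker 0.84 [332. 203.  16.  32.] [ 0.613 -0.213  0.061] [[0.598, -0.241, 0.008], [0.641, -0.203, 0.091]]
scene shaker 0.57 [230. 317.  79. 135.] [0.602 0.202 0.097] [[0.391, 0.12, 0.062], [0.677, 0.314, 0.134]]
```

```bash
python3 - <<'E'
from h import *
from scipy.optimize import least_squares
z=np.load("top0.npz");P=z["P"];d=z["d"]
def circ(q):
    f=lambda p:np.hypot(q[:,0]-p[0],q[:,1]-p[1])-p[2]
    r=least_squares(f,[*q[:,:2].mean(0),.07],loss="soft_l1",f_scale=.002).x;return np.round(r,4)
for c in("top","scene"):
    P=np.load(c+"0.npz")["P"]
    m=(abs(P[...,2]-.058)<.012)&(P[...,0]>.35)&(P[...,0]<.8)&(P[...,1]>-.1)&(P[...,1]<.35)
    print(c,"hob",cv2.minAreaRect(P[m][:,:2].astype(np.float32)))
    m=(P[...,2]>.127)&(P[...,2]<.145)&(P[...,0]>.5)&(P[...,0]<.75)&(P[...,1]>.05)&(P[...,1]<.35)
    print("rim",circ(P[m]),m.sum())
    m=(P[...,2]>.1)&(P[...,2]<.145)&(P[...,0]>.35)&(P[...,0]<.51)&(P[...,1]>.05)&(P[...,1]<.35)
    q=P[m];  mm=q[:,1]>.16; q=q[mm];print("handle",q.mean(0),len(q),np.linalg.svd(q[:,:2]-q[:,:2].mean(0))[2][0])
    for n,(x,y) in dict(large=(.479,-.446),small=(.442,-.248)).items():
        m=(P[...,2]>.035)&(P[...,2]<.07)&(np.hypot(P[...,0]-x,P[...,1]-y)<.04);print(n,"knob",circ(P[m]),P[m].mean(0),m.sum())
        m=(P[...,2]>.007)&(np.hypot(P[...,0]-x,P[...,1]-y)<.1);print(n,cv2.minEnclosingCircle(P[m][:,:2].astype(np.float32)))
    m=(P[...,2]>.086)&(np.hypot(P[...,0]-.447,P[...,1]-.105)<.04);q=P[m];print("bar",q.mean(0),np.linalg.svd(q[:,:2]-q[:,:2].mean(0))[2][0])
c=z["c"];a=cv2.resize(c[150:320,165:345],None,fx=4,fy=4,interpolation=cv2.INTER_CUBIC)[:600]
a=cv2.resize(c[140:325,160:350],(616,600),interpolation=cv2.INTER_CUBIC)
cv2.imwrite("pics/hobcrop.png",a[...,::-1])
E
```

```text
top hob ((0.5688725709915161, 0.11774782091379166), (0.347533643245697, 0.35755378007888794), 6.210967063903809)
rim [0.601  0.1943 0.0778] 360
handle [0.442595   0.28206738 0.12526945] 596 [-0.86807614  0.49643107]
large knob [ 0.4798 -0.4467  0.0113] [ 0.47975479 -0.4466787   0.04785064] 133
large ((0.47430112957954407, -0.44090157747268677), 0.09249193966388702)
small knob [ 0.4427 -0.249   0.011 ] [ 0.44266012 -0.24890333  0.05120263] 126
small ((0.4401014745235443, -0.24307703971862793), 0.0945139229297638)
bar [0.44880827 0.1050382  0.09576208] [-0.20512404  0.97873598]
scene hob ((0.5694576501846313, 0.1190083920955658), (0.3483656346797943, 0.36050930619239807), 6.286788463592529)
rim [0.6008 0.1952 0.0778] 569
handle [0.43637017 0.28781135 0.12628101] 760 [-0.87115866  0.49100161]
large knob [ 0.4794 -0.4444  0.0116] [ 0.47854628 -0.44231755  0.04751126] 91
large ((0.48165902495384216, -0.4541224241256714), 0.09159097075462341)
small knob [ 0.4421 -0.2471  0.0116] [ 0.44106466 -0.24464331  0.04935048] 116
small ((0.43758857250213623, -0.25256484746932983), 0.06954794377088547)
bar [0.44638597 0.10895556 0.09565826] [-0.20258381  0.97926493]
```

View pics/hobcrop.png

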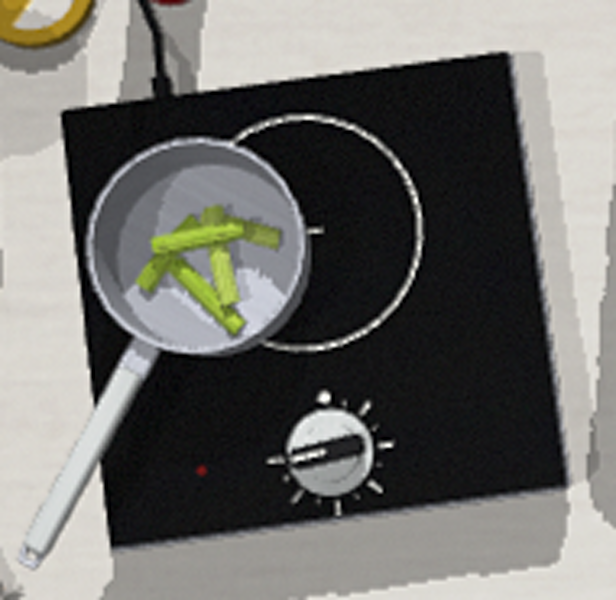

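View pics/scene0.png

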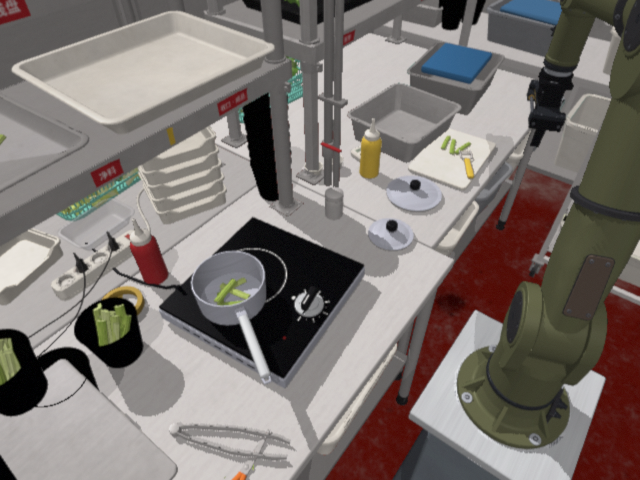

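```bash
cat >> h.py <<'E'
def go(x,y,z,yaw):
    s=ctrl.get_state();Rt=R.from_rotvec(s["tool_rot"]);d=np.array([x,y,z])-s["position"]
    a=np.radians(yaw);T=R.from_matrix(np.array([[np.cos(a),np.sin(a),0],[np.sin(a),-np.cos(a),0],[0,0,-1]]))
    print("slide",np.round(Rt.inv().apply(d)/.25,3),"ang",np.round(np.degrees((Rt.inv()*T).as_rotvec())/30,3),"pos",np.round(s["position"],4),"yaw",round(float(np.degrees(np.arctan2(*Rt.as_matrix()[[1,0],0]))),2),"t",s["time"],"q",np.round(s["joint_positions"],2))
E
python3 - <<'E'
from h import *
for c in("top","scene"):
    P=np.load(c+"0.npz")["P"];q=P.reshape(-1,3)
    q=q[(q[:,2]>.16)&(q[:,2]<1.2)&(q[:,0]>.3)&(q[:,0]<1)&(abs(q[:,1])<.8)]
    H,_,_=np.histogram2d(q[:,0],q[:,1],bins=[14,16],range=[[.3,1],[-.8,.8]],weights=None)
    zm=np.full((14,16),9.)
    for p in q: 
        i,j=min(int((p[0]-.3)/.05),13),min(int((p[1]+.8)/.1),15);zm[i,j]=min(zm[i,j],p[2])
    print(c);print("\n".join(f"{.3+.05*i:.2f} "+" ".join("  . " if v==9 else f"{v:.2f}" for v in zm[i]) for i in range(14)))
go(.42,-.48,.25,21.2)
E
```

```text
top
0.30   .  0.30   .    .    .    .    .    .    .    .    .    .    .    .    .    . 
0.35   .    .    .    .    .    .    .    .    .    .    .    .    .    .    .    . 
0.40   .    .    .    .    .    .    .    .    .    .    .    .    .    .  0.16   . 
0.45   .    .    .    .    .    .    .    .    .    .    .    .    .    .  0.16   . 
0.50   .    .    .    .    .    .    .    .    .    .    .    .    .    .  0.16   . 
0.55   .    .    .    .    .    .    .    .    .    .    .    .    .    .  0.16   . 
0.60   .    .    .  0.16   .    .    .    .    .    .    .    .    .    .  0.16 0.16
0.65   .    .    .  0.16 0.16 0.16   .    .    .    .    .    .    .  0.16 0.16 0.16
0.70   .    .    .    .  0.16 0.16 0.16 0.40 0.40 0.40 0.40 0.40 0.40 0.16 0.17   . 
0.75   .  0.38 0.38 0.38 0.16 0.16 0.16 0.44 0.44 0.44 0.44 0.44 0.44 0.16 0.16   . 
0.80   .  0.42 0.42 0.42 0.17 0.17 0.44 0.44 0.44 0.44 0.44 0.44 0.44 0.44   .    . 
0.85   .  0.43 0.43   .  0.38 0.28   .    .    .    .    .    .    .    .    .    . 
0.90   .    .    .    .  0.38   .    .    .    .    .    .    .    .    .   
[... 728 characters left out ...]
7   .    .    .    .    .    .    .  0.16 0.16   . 
0.70   .    .    .    .  0.16 0.16 0.16 0.40 0.40 0.40 0.40 0.40 0.40 0.16 0.19   . 
0.75 0.38 0.38 0.38 0.38 0.16 0.17 0.16 0.44 0.44 0.44 0.44 0.44 0.44 0.16   .    . 
0.80 0.42 0.42 0.42 0.42 0.16   .  0.16 0.45 0.45 0.45 0.16 0.45 0.45   .    .    . 
0.85   .    .    .  0.42 0.38   .  0.16 0.45 0.45 0.45 0.16 0.45 0.45   .    .    . 
0.90   .    .  0.43 0.42 0.40   .  0.23 0.16 0.16 0.45 0.44 0.45   .    .    .    . 
0.95   .    .  0.43 0.43 0.40   .  0.19 0.18 0.16 0.18 0.44 0.45   .    .    .    . 
slide [ 0.873 -0.203 -0.066] ang [ 0.  0. -0.] pos [ 0.2349 -0.6061  0.2336] yaw 21.19 t 0.8 q [ 1.22  0.32 -0.07  1.45  0.02  1.37 -0.06]
```

```bash
python3 -m inch '[{"slide":[0.87,-0.2,-0.07],"angular":[0,0,0],"claw":1},{"slide":[0.87,-0.2,-0.07],"angular":[0,0,-0.5],"claw":1},{"slide":[0.87,-0.2,-0.07],"angular":[0,0,-1],"claw":1},{"slide":[0.87,-0.2,-0.07],"angular":[0,0,-1],"claw":1},{"slide":[0.87,-0.2,-0.07],"angular":[0,0,-1],"claw":1},{"slide":[0.87,-0.2,-0.07],"angular":[0,0,-1],"claw":1},{"slide":[0.87,-0.2,-0.07],"angular":[0,0,-1],"claw":1}]' 15; python3 - <<'E'
from h import *
go(.44,-.25,.25,80);go(.45,-.25,.25,75)
q=np.load("top0.npz")["P"].reshape(-1,3);m=(q[:,2]>.3)&(q[:,1]>0)&(q[:,1]<.3)&(q[:,0]>.6)&(q[:,2]<.8);print(np.percentile(q[m][:,0],[0,1,5]),q[m][:,2].min())
E
```

```text
time: 1.5
position: [0.4195, -0.481, 0.251]
tool_rot: [2.833, 1.357, -0.001]
ft_force: [-0.4, -1.4, -0.1]
grip_width: 0.999
grip_force: 0.0
slide [ 0.771 -0.515  0.004] ang [-0.001  0.002 -0.96 ] pos [ 0.4195 -0.481   0.251 ] yaw 51.19 t 1.5 q [ 1.01  0.3  -0.25  1.45  0.07  1.4   0.08]
slide [ 0.796 -0.484  0.004] ang [-0.001  0.002 -0.794] pos [ 0.4195 -0.481   0.251 ] yaw 51.19 t 1.5 q [ 1.01  0.3  -0.25  1.45  0.07  1.4   0.08]
[0.7254635  0.72861495 0.72937121] 0.3958479982343801
```

```bash
python3 -m inch '[{"slide":[0.2,-0.12,0],"angular":[0,0,-0.25],"claw":1},{"slide":[0.4,-0.25,0],"angular":[0,0,-0.5],"claw":1},{"slide":[0.6,-0.37,0],"angular":[0,0,-0.75],"claw":1},{"slide":[0.78,-0.5,0],"angular":[0,0,-0.96],"claw":1},{"slide":[0.78,-0.5,0],"angular":[0,0,-0.96],"claw":1},{"slide":[0.78,-0.5,0],"angular":[0,0,-0.96],"claw":1},{"slide":[0.78,-0.5,0],"angular":[0,0,-0.96],"claw":1}]'; python3 - <<'E'
from h import *
go(.445,-.02,.22,101.8)
E
```

```text
time: 2.2
position: [0.4434, -0.2522, 0.2514]
tool_rot: [2.408, 2.015, -0.002]
ft_force: [-0.4, -0.0, 0.4]
grip_width: 0.997
grip_force: 0.0
slide [ 0.916 -0.158  0.124] ang [-0.     0.004 -0.732] pos [ 0.4434 -0.2522  0.2514] yaw 79.83 t 2.2 q [ 0.89  0.03 -0.43  1.75  0.02  1.36  0.28]
```

```bash
python3 -m inch '[{"slide":[0.2,-0.04,0.02],"angular":[0,0,-0.2],"claw":1},{"slide":[0.4,-0.08,0.04],"angular":[0,0,-0.4],"claw":1},{"slide":[0.6,-0.12,0.08],"angular":[0,0,-0.6],"claw":1},{"slide":[0.92,-0.16,0.12],"angular":[0,0,-0.73],"claw":1},{"slide":[0.92,-0.16,0.12],"angular":[0,0,-0.73],"claw":1},{"slide":[0.92,-0.16,0.12],"angular":[0,0,-0.73],"claw":1},{"slide":[0.92,-0.16,0.12],"angular":[0,0,-0.73],"claw":1}]'; python3 - <<'E'
from h import *
go(.4477,.1047,.2,101.8)
E
```

```text
time: 2.9
position: [0.4453, -0.0192, 0.2211]
tool_rot: [1.982, 2.437, -0.001]
ft_force: [-0.4, -0.5, -0.5]
grip_width: 1.001
grip_force: 0.0
slide [0.483 0.11  0.084] ang [-0.     0.002 -0.002] pos [ 0.4453 -0.0192  0.2211] yaw 101.74 t 2.9 q [ 0.69 -0.11 -0.66  1.92 -0.07  1.3   0.26]
```

```bash
python3 -m inch '[{"slide":[0.2,0.04,0.03],"angular":[0,0,0],"claw":1},{"slide":[0.35,0.08,0.06],"angular":[0,0,0],"claw":1},{"slide":[0.48,0.11,0.08],"angular":[0,0,0],"claw":1},{"slide":[0.48,0.11,0.08],"angular":[0,0,0],"claw":1},{"slide":[0.48,0.11,0.08],"angular":[0,0,0],"claw":1}]'; python3 - <<'E'
from h import *
s=ctrl.get_state();im=ctrl.get_image("wrist");c=im["color"];cv2.imwrite("pics/w1.png",c[...,::-1])
K=im["camera_matrix"];Tc=np.array(im["tool_from_camera"]);Rt=R.from_rotvec(s["tool_rot"])
# project hypothesised points
def proj(p):
    t=Rt.inv().apply(np.array(p)-s["position"]);q=Tc[:3,:3].T@(t-Tc[:3,3]);q=np.array([q[0],-q[1],-q[2]])
    th=np.arctan2(np.hypot(q[0],q[1]),q[2]);n=np.hypot(q[0],q[1]);return K[0,2]+K[0,0]*th*q[0]/n,K[1,2]+K[1,1]*th*q[1]/n
for p in[(.4477,.1047,.097),(.6187,.1238,.058),(.4477+.033*.994,.1047+.0036,.073)]:print(p,np.round(proj(p),1))
go(.4477,.1047,.13,101.8)
E
```

```text
time: 3.4
position: [0.4481, 0.1036, 0.201]
tool_rot: [1.983, 2.437, -0.001]
ft_force: [1.2, -0.3, -0.7]
grip_width: 0.999
grip_force: 0.0
(0.4477, 0.1047, 0.097) [311.7 248.2]
(0.6187, 0.1238, 0.058) [500.2 252.5]
(0.480502, 0.10830000000000001, 0.073) [353.6 243.1]
slide [ 0.007 -0.     0.284] ang [-0.001  0.001 -0.006] pos [0.4481 0.103  0.201 ] yaw 101.63 t 3.45 q [ 0.58 -0.05 -0.82  1.92 -0.04  1.26 -0.03]
```

View pics/w1.png

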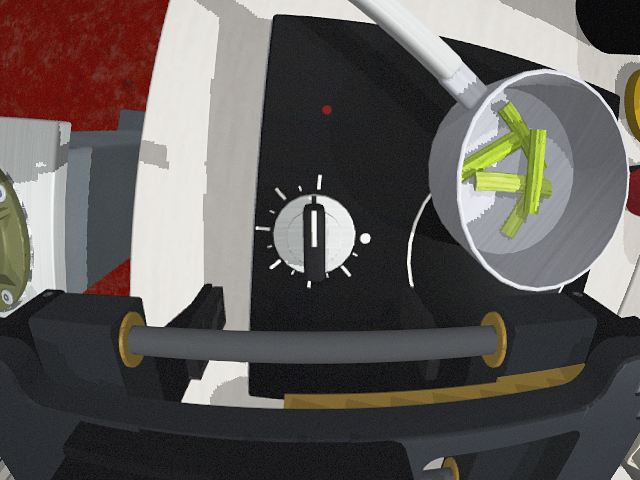

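```bash
python3 -m inch '[{"slide":[0.01,0,0.15],"angular":[0,0,0],"claw":1},{"slide":[0.015,0,0.28],"angular":[0,0,0],"claw":0.4},{"slide":[0.015,0,0.38],"angular":[0,0,0],"claw":0},{"slide":[0.015,0,0.45],"angular":[0,0,0],"claw":-0.1},{"slide":[0.015,0,0.45],"angular":[0,0,0],"claw":-0.1},{"slide":[0.015,0,0.45],"angular":[0,0,0],"claw":-0.1}]' 15; python3 - <<'E'
from h import *
go(.4485,.1065,.0885,101.8)
E
```

```text
time: 4.05
position: [0.4471, 0.1079, 0.0888]
tool_rot: [-1.983, -2.436, 0.0]
ft_force: [0.7, 0.4, 0.7]
grip_width: 0.631
grip_force: 0.0
slide [-0.007  0.004  0.001] ang [-0.     0.    -0.003] pos [0.4471 0.1079 0.0888] yaw 101.71 t 4.05 q [ 0.54  0.11 -0.86  2.05  0.09  1.02 -0.16]
```

```bash
python3 -m inch '[{"slide":[0,0.005,0],"angular":[0,0,0],"claw":-0.4},{"slide":[0,0.005,0],"angular":[0,0,0],"claw":-1},{"slide":[0,0.005,0],"angular":[0,0,0],"claw":-1},{"slide":[0,0.005,0],"angular":[0,0,0],"claw":-1},{"slide":[0,0.005,0],"angular":[0,0,0],"claw":-1},{"slide":[0,0.005,0],"angular":[0,0,0],"claw":-1}]' 15
```

```text
time: 4.65
position: [0.4479, 0.1099, 0.0888]
tool_rot: [1.979, 2.439, 0.0]
ft_force: [-0.0, -1.1, 2.0]
grip_width: 0.183
grip_force: 15.0
```

```bash
python3 -m inch '[{"slide":[-0.01,0,0],"angular":[0,0,-0.1],"claw":-1},{"slide":[-0.01,0,0],"angular":[0,0,-0.25],"claw":-1},{"slide":[-0.01,0,0],"angular":[0,0,-0.4],"claw":-1},{"slide":[-0.01,0,0],"angular":[0,0,-0.55],"claw":-1},{"slide":[-0.01,0,0],"angular":[0,0,-0.7],"claw":-1},{"slide":[-0.01,0,0],"angular":[0,0,-0.85],"claw":-1},{"slide":[-0.01,0,0],"angular":[0,0,-0.95],"claw":-1},{"slide":[-0.01,0,0],"angular":[0,0,-0.95],"claw":-1}]'; python3 - <<'E'
from h import *
go(.4485,.1065,.0885,186.2);print(ctrl.get_state()["torque"])
E
```

```text
time: 5.45
position: [0.4459, 0.1088, 0.0887]
tool_rot: [-1.313, -2.849, 0.003]
ft_force: [-6.9, 2.3, 9.5]
grip_width: 0.188
grip_force: 15.0
slide [-0.014  0.002  0.001] ang [-0.003 -0.009 -1.856] pos [0.4459 0.1088 0.0887] yaw 130.51 t 5.45 q [ 0.57  0.12 -0.9   2.05  0.1   1.03  0.33]
[0.52599346 1.53845276 0.04772273]
```

```bash
python3 -m inch '[{"slide":[0,0,0],"angular":[0,0,-0.1],"claw":-1},{"slide":[0,0,0],"angular":[0,0,-0.25],"claw":-1},{"slide":[0,0,0],"angular":[0,0,-0.4],"claw":-1},{"slide":[0,0,0],"angular":[0,0,-0.55],"claw":-1},{"slide":[0,0,0],"angular":[0,0,-0.7],"claw":-1},{"slide":[0,0,0],"angular":[0,0,-0.85],"claw":-1},{"slide":[0,0,0],"angular":[0,0,-0.93],"claw":-1},{"slide":[0,0,0],"angular":[0,0,-0.93],"claw":-1}]'; python3 - <<'E'
from h import *
go(.4475,.1065,.0885,186.2)
E
```

```text
time: 6.25
position: [0.4447, 0.1071, 0.0886]
tool_rot: [-0.588, -3.078, 0.007]
ft_force: [-12.1, -2.2, 15.9]
grip_width: 0.181
grip_force: 15.0
slide [-0.011  0.002  0.   ] ang [-0.008 -0.015 -0.928] pos [0.4447 0.1071 0.0886] yaw 158.35 t 6.25 q [ 0.62  0.12 -0.94  2.05  0.12  1.03  0.81]
```

```bash
python3 -m inch '[{"slide":[0.012,0,-0.004],"angular":[0,0,-0.1],"claw":-1},{"slide":[0.012,0,-0.004],"angular":[0,0,-0.25],"claw":-1},{"slide":[0.012,0,-0.004],"angular":[0,0,-0.4],"claw":-1},{"slide":[0.012,0,-0.004],"angular":[0,0,-0.55],"claw":-1},{"slide":[0.012,0,-0.004],"angular":[0,0,-0.7],"claw":-1},{"slide":[0.012,0,-0.004],"angular":[0,0,-0.85],"claw":-1},{"slide":[0.012,0,-0.004],"angular":[0,0,-0.93],"claw":-1},{"slide":[0.012,0,-0.004],"angular":[0,0,-0.93],"claw":-1}]'; python3 - <<'E'
from h import *
go(.4475,.1065,.0885,186.2);print(ctrl.get_state()["ft_force"])
E
```

```text
time: 7.05
position: [0.4442, 0.1049, 0.0888]
tool_rot: [0.168, -3.133, 0.008]
ft_force: [-1.7, -8.5, 1.0]
grip_width: 0.182
grip_force: 15.0
slide [-0.014  0.005  0.001] ang [-0.01  -0.008 -0.002] pos [0.4442 0.1049 0.0888] yaw -173.86 t 7.05 q [ 0.66  0.12 -0.99  2.05  0.12  1.03  1.29]
[-1.72557593 -8.49742459  0.9869167 ]
```

Open, rise, and check the dial from above.

```bash
python3 -m inch '[{"slide":[0,0,0],"angular":[0,0,0],"claw":-0.3},{"slide":[0,0,0],"angular":[0,0,0],"claw":0},{"slide":[0,0,0],"angular":[0,0,0],"claw":0},{"slide":[0,0,-0.15],"angular":[0,0,0],"claw":0},{"slide":[0,0,-0.3],"angular":[0,0,0],"claw":1},{"slide":[0,0,-0.45],"angular":[0,0,0],"claw":1},{"slide":[0,0,-0.45],"angular":[0,0,0],"claw":1},{"slide":[0,0,-0.45],"angular":[0,0,0],"claw":1}]'; python3 - <<'E'
from h import *
im=ctrl.get_image("wrist");cv2.imwrite("pics/w2.png",im["color"][...,::-1])
go(.47,.266,.2,150.8)
E
```

```text
time: 7.85
position: [0.446, 0.1089, 0.2027]
tool_rot: [-0.17, 3.135, -0.001]
ft_force: [-0.5, 0.0, -0.9]
grip_width: 0.779
grip_force: 0.0
slide [-0.167  0.615  0.006] ang [-1.00e-03 -0.00e+00  1.18e+00] pos [0.4452 0.1087 0.2016] yaw -173.79 t 7.9 q [ 0.74 -0.07 -0.99  1.92 -0.06  1.26  1.45]
```

View pics/w2.png

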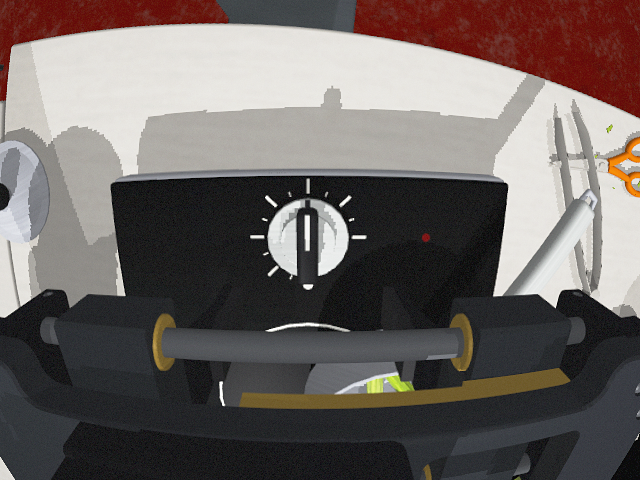

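```bash
python3 -m inch '[{"slide":[-0.05,0.2,0],"angular":[0,0,0.3],"claw":1},{"slide":[-0.1,0.4,0],"angular":[0,0,0.55],"claw":1},{"slide":[-0.17,0.6,0],"angular":[0,0,0.8],"claw":1},{"slide":[-0.17,0.615,0],"angular":[0,0,1],"claw":1},{"slide":[-0.17,0.615,0],"angular":[0,0,1],"claw":1},{"slide":[-0.17,0.615,0],"angular":[0,0,1],"claw":1}]'; python3 - <<'E'
from h import *
go(.47,.268,.111,150.8)
E
```

```text
time: 8.5
position: [0.469, 0.2699, 0.2002]
tool_rot: [-0.639, -3.071, -0.003]
ft_force: [0.2, -0.4, 0.5]
grip_width: 1.0
grip_force: 0.0
slide [-0.009 -0.006  0.357] ang [ 0.002 -0.01   0.189] pos [0.469  0.2699 0.2002] yaw 156.48 t 8.5 q [ 0.39  0.26 -1.09  1.74  0.23  1.29  0.41]
```

```bash
python3 -m inch '[{"slide":[-0.009,-0.006,0.12],"angular":[0,0,0.19],"claw":1},{"slide":[-0.009,-0.006,0.25],"angular":[0,0,0.19],"claw":1},{"slide":[-0.009,-0.006,0.36],"angular":[0,0,0.19],"claw":0.4},{"slide":[-0.009,-0.006,0.36],"angular":[0,0,0.19],"claw":0},{"slide":[-0.009,-0.006,0.36],"angular":[0,0,0.19],"claw":-0.4},{"slide":[-0.009,-0.006,0.36],"angular":[0,0,0.19],"claw":-1},{"slide":[-0.009,-0.006,0.36],"angular":[0,0,0.19],"claw":-1},{"slide":[-0.009,-0.006,0.36],"angular":[0,0,0.19],"claw":-1},{"slide":[-0.009,-0.006,0.36],"angular":[0,0,0.19],"claw":-1}]' 25; python3 - <<'E'
from h import *
go(.47,.268,.111,150.8)
im=ctrl.get_image("top");P=cloud(im)
from scipy.optimize import least_squares
m=(P[...,2]>.127)&(P[...,2]<.138)&(np.hypot(P[...,0]-.601,P[...,1]-.195)<.095);q=P[m]
f=lambda p:np.hypot(q[:,0]-p[0],q[:,1]-p[1])-.078
print(least_squares(f,[.6,.19],loss="soft_l1",f_scale=.002).x,len(q))
# ring in the first picture: fit the white ring on glass
z=np.load("top0.npz");P=z["P"];g=z["c"].min(-1)
m=(g>90)&(abs(P[...,2]-.058)<.01)&(abs(np.hypot(P[...,0]-.6187,P[...,1]-.1238)-.092)<.015)&(np.hypot(P[...,0]-.601,P[...,1]-.195)>.1)
K,T=z["K"],z["T"];v,u=np.nonzero(m);r=np.stack([(u-K[0,2])/K[0,0],-(v-K[1,2])/K[1,1],-np.ones(len(u))],-1)@T[:3,:3].T
q=T[:3,3]+r*((.058-T[2,3])/r[:,2])[:,None]
f=lambda p:np.hypot(q[:,0]-p[0],q[:,1]-p[1])-.092
s=least_squares(f,[.6187,.1238],loss="soft_l1",f_scale=.002);print("ring",s.x,len(q),np.median(abs(s.fun)))
E
```

```text
time: 9.4
position: [0.473, 0.2638, 0.1127]
tool_rot: [0.8, 3.037, 0.001]
ft_force: [0.5, 0.4, 0.1]
grip_width: 0.45
grip_force: 0.0
slide [0.019 0.009 0.007] ang [ 0.001  0.002 -0.011] pos [0.473  0.2638 0.1127] yaw 150.48 t 9.4 q [ 0.33  0.35 -1.02  1.84  0.33  1.14  0.24]
[0.60133275 0.19407985] 341
ring [0.62034522 0.12659994] 259 0.00133254841935955
```

```bash
python3 -m inch '[{"slide":[0,0,0.005],"angular":[0,0,0],"claw":-1},{"slide":[0,0,0.005],"angular":[0,0,0],"claw":-1},{"slide":[0,0,0.005],"angular":[0,0,0],"claw":-1},{"slide":[0,0,0.005],"angular":[0,0,0],"claw":-1},{"slide":[0,0,0.005],"angular":[0,0,0],"claw":-1},{"slide":[0,0,0.005],"angular":[0,0,0],"claw":-1}]' 25; cat >> h.py <<'E'
from scipy.optimize import least_squares
def pan(x,y):
    for c in("top","scene"):
        P=cloud(ctrl.get_image(c));m=(P[...,2]>.127)&(P[...,2]<.138)&(np.hypot(P[...,0]-x,P[...,1]-y)<.1);q=P[m]
        f=lambda p:np.hypot(q[:,0]-p[0],q[:,1]-p[1])-.078
        print(c,"pan",least_squares(f,[x,y],loss="soft_l1",f_scale=.002).x.round(4),len(q))
E
python3 - <<'E'
from h import *
pan(.601,.195)
s=ctrl.get_state();p=s["position"];go(p[0]+.0185,p[1]-.068,p[2],150.5)
E
```

```text
time: 10.05
position: [0.4727, 0.264, 0.1108]
tool_rot: [0.8, 3.038, 0.001]
ft_force: [1.1, 1.9, -0.8]
grip_width: 0.23
grip_force: 25.0
top pan [0.6012 0.1938] 324
scene pan [0.6004 0.1946] 171
slide [-0.198 -0.2   -0.   ] ang [0.001 0.    0.   ] pos [0.4726 0.264  0.1108] yaw 150.5 t 10.15 q [ 0.32  0.35 -1.02  1.84  0.33  1.13  0.24]
```

```bash
python3 -m inch '[{"slide":[-0.01,-0.01,0],"angular":[0,0,0],"claw":-1},{"slide":[-0.03,-0.03,0],"angular":[0,0,0],"claw":-1},{"slide":[-0.055,-0.055,0],"angular":[0,0,0],"claw":-1},{"slide":[-0.08,-0.08,0],"angular":[0,0,0],"claw":-1},{"slide":[-0.105,-0.105,0],"angular":[0,0,0],"claw":-1},{"slide":[-0.13,-0.13,0],"angular":[0,0,0],"claw":-1},{"slide":[-0.155,-0.155,0],"angular":[0,0,0],"claw":-1},{"slide":[-0.18,-0.18,0],"angular":[0,0,0],"claw":-1},{"slide":[-0.195,-0.197,0],"angular":[0,0,0],"claw":-1},{"slide":[-0.198,-0.2,0],"angular":[0,0,0],"claw":-1}]'; python3 - <<'E'
from h import *
pan(.6195,.1265);go(.4911,.196,.111,150.5);print(ctrl.get_state()["ft_force"])
E
```

```text
time: 11.15
position: [0.4905, 0.1963, 0.1108]
tool_rot: [-0.799, -3.037, -0.001]
ft_force: [-1.6, 4.6, -0.3]
grip_width: 0.227
grip_force: 25.4
top pan [0.6199 0.1285] 323
scene pan [0.6193 0.1293] 143
slide [-0.003  0.    -0.001] ang [-0.    -0.001  0.001] pos [0.4905 0.1963 0.1108] yaw 150.53 t 11.25 q [ 0.47  0.31 -1.02  1.87  0.29  1.12  0.4 ]
[-1.61863723  4.0440379  -1.05891882]
```

```bash
python3 -m inch '[{"slide":[0,0,0],"angular":[0,0,0],"claw":-0.3},{"slide":[0,0,0],"angular":[0,0,0],"claw":0.2},{"slide":[0,0,0],"angular":[0,0,0],"claw":0.6},{"slide":[0,0,0],"angular":[0,0,0],"claw":0.6},{"slide":[0,0,-0.1],"angular":[0,0,0],"claw":1},{"slide":[0,0,-0.25],"angular":[0,0,0],"claw":1},{"slide":[0,0,-0.4],"angular":[0,0,0],"claw":1},{"slide":[0,0,-0.5],"angular":[0,0,0],"claw":1},{"slide":[0,0,-0.5],"angular":[0,0,0],"claw":1}]'; python3 - <<'E'
from h import *
pan(.6195,.1265);go(.45,-.02,.25,150);go(.45,-.04,.25,140)
E
```

```text
time: 12.15
position: [0.493, 0.1966, 0.2395]
tool_rot: [0.8, 3.032, 0.003]
ft_force: [1.7, 0.5, -0.0]
grip_width: 0.947
grip_force: 0.0
top pan [0.6199 0.1282] 309
scene pan [0.62   0.1294] 253
slide [-0.282 -0.831 -0.056] ang [-0.001  0.002  0.015] pos [0.4912 0.1954 0.2358] yaw 150.45 t 12.25 q [ 0.56  0.17 -1.08  1.72  0.15  1.34  0.51]
slide [-0.321 -0.901 -0.056] ang [-0.     0.002  0.348] pos [0.4912 0.1954 0.2358] yaw 150.45 t 12.25 q [ 0.56  0.17 -1.08  1.72  0.15  1.34  0.51]
```

```bash
python3 -m inch '[{"slide":[-0.06,-0.18,-0.02],"angular":[0,0,0],"claw":1},{"slide":[-0.12,-0.36,-0.06],"angular":[0,0,0.1],"claw":1},{"slide":[-0.18,-0.54,-0.06],"angular":[0,0,0.2],"claw":1},{"slide":[-0.24,-0.72,-0.06],"angular":[0,0,0.3],"claw":1},{"slide":[-0.32,-0.9,-0.06],"angular":[0,0,0.35],"claw":1},{"slide":[-0.32,-0.9,-0.06],"angular":[0,0,0.35],"claw":1},{"slide":[-0.32,-0.9,-0.06],"angular":[0,0,0.35],"claw":1}]'; python3 - <<'E'
from h import *
go(.46,-.25,.25,137)
E
```

```text
time: 12.95
position: [0.4488, -0.0405, 0.2494]
tool_rot: [-1.079, -2.948, -0.001]
ft_force: [-0.5, 0.9, 0.2]
grip_width: 1.006
grip_force: 0.0
slide [-0.575 -0.611 -0.004] ang [-0.001 -0.005  0.093] pos [ 0.4488 -0.0405  0.2494] yaw 139.79 t 12.95 q [ 0.94 -0.12 -0.83  1.87 -0.09  1.36  1.  ]
```

```bash
python3 -m inch '[{"slide":[-0.12,-0.12,0],"angular":[0,0,0],"claw":1},{"slide":[-0.24,-0.25,0],"angular":[0,0,0.1],"claw":1},{"slide":[-0.36,-0.38,0],"angular":[0,0,0.1],"claw":1},{"slide":[-0.48,-0.5,0],"angular":[0,0,0.1],"claw":1},{"slide":[-0.58,-0.61,0],"angular":[0,0,0.1],"claw":1},{"slide":[-0.58,-0.61,0],"angular":[0,0,0.1],"claw":1},{"slide":[-0.58,-0.61,0],"angular":[0,0,0.1],"claw":1}]'; python3 - <<'E'
from h import *
go(.4797,-.446,.2,137)
E
```

```text
time: 13.65
position: [0.4632, -0.248, 0.2496]
tool_rot: [-1.149, -2.922, -0.004]
ft_force: [0.4, 0.6, 0.6]
grip_width: 1.001
grip_force: 0.0
slide [-0.588 -0.535  0.196] ang [ 0.003 -0.005  0.002] pos [ 0.4632 -0.248   0.2496] yaw 137.05 t 13.65 q [ 1.07  0.09 -0.66  1.71  0.05  1.36  1.22]
```

```bash
python3 -m inch '[{"slide":[-0.12,-0.11,0],"angular":[0,0,0],"claw":1},{"slide":[-0.24,-0.22,0],"angular":[0,0,0],"claw":1},{"slide":[-0.36,-0.33,0.05],"angular":[0,0,0],"claw":1},{"slide":[-0.48,-0.44,0.15],"angular":[0,0,0],"claw":1},{"slide":[-0.59,-0.535,0.2],"angular":[0,0,0],"claw":1},{"slide":[-0.59,-0.535,0.2],"angular":[0,0,0],"claw":1},{"slide":[-0.59,-0.535,0.2],"angular":[0,0,0],"claw":1}]'; python3 - <<'E'
from h import *
s=ctrl.get_state();im=ctrl.get_image("wrist");c=im["color"].copy()
K=im["camera_matrix"];Tc=np.array(im["tool_from_camera"]);Rt=R.from_rotvec(s["tool_rot"])
def proj(p):
    t=Rt.inv().apply(np.array(p)-s["position"]);q=Tc[:3,:3].T@(t-Tc[:3,3]);q=np.array([q[0],-q[1],-q[2]])
    n=np.hypot(q[0],q[1]);th=np.arctan2(n,q[2]);return K[0,2]+K[0,0]*th*q[0]/n,K[1,2]+K[1,1]*th*q[1]/n
for k in range(24):
    a=k*np.pi/12;u=proj((.4797+.016*np.cos(a),-.446+.016*np.sin(a),.053));cv2.circle(c,(round(u[0]),round(u[1])),1,(255,0,0),-1)
cv2.imwrite("pics/w3.png",cv2.resize(c[160:360,200:460],None,fx=3,fy=3)[...,::-1])
go(.4797,-.446,.12,137);go(.4797,-.446,.044,137)
E
```

```text
time: 14.35
position: [0.4806, -0.4455, 0.1998]
tool_rot: [-1.148, -2.923, -0.005]
ft_force: [0.6, 0.9, 0.2]
grip_width: 1.0
grip_force: 0.0
slide [ 0.001 -0.008  0.324] ang [ 0.004 -0.001  0.007] pos [ 0.4813 -0.4448  0.2009] yaw 137.2 t 14.4 q [ 1.13  0.4  -0.56  1.46  0.21  1.34  1.38]
slide [ 0.001 -0.009  0.628] ang [ 0.004 -0.001  0.007] pos [ 0.4813 -0.4448  0.2009] yaw 137.2 t 14.4 q [ 1.13  0.4  -0.56  1.46  0.21  1.34  1.38]
```

View pics/w3.png

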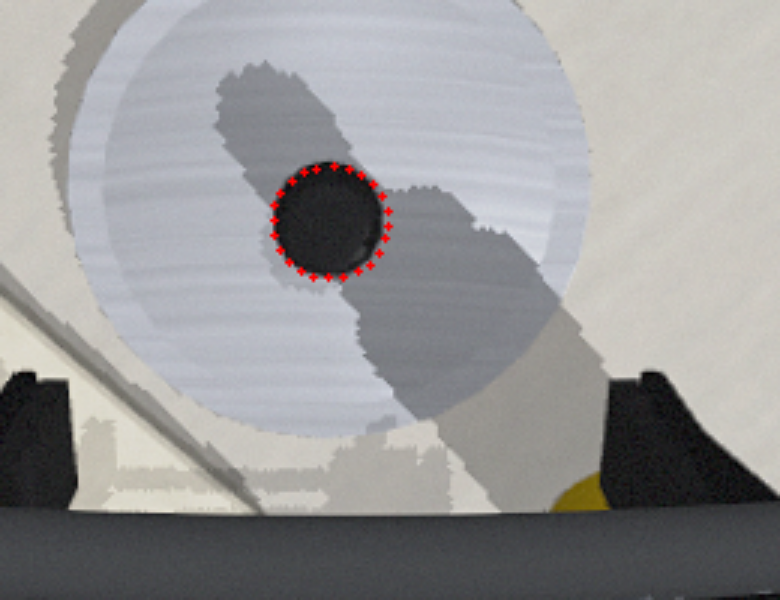

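```bash
python3 -m inch '[{"slide":[0,-0.005,0.15],"angular":[0,0,0],"claw":1},{"slide":[0,-0.005,0.3],"angular":[0,0,0],"claw":1},{"slide":[0,-0.005,0.42],"angular":[0,0,0],"claw":0.5},{"slide":[0,-0.005,0.52],"angular":[0,0,0],"claw":0.2},{"slide":[0,-0.005,0.59],"angular":[0,0,0],"claw":0.2},{"slide":[0,-0.005,0.625],"angular":[0,0,0],"claw":0.2},{"slide":[0,-0.005,0.625],"angular":[0,0,0],"claw":0.2},{"slide":[0,-0.005,0.625],"angular":[0,0,0],"claw":0.2}]' 15; python3 - <<'E'
from h import *
go(.4797,-.446,.0435,137);print(ctrl.get_state()["ft_force"])
E
```

```text
time: 15.2
position: [0.4796, -0.449, 0.0461]
tool_rot: [1.15, 2.921, -0.001]
ft_force: [0.5, -0.2, 0.3]
grip_width: 0.619
grip_force: 0.0
slide [0.008 0.009 0.01 ] ang [0.    0.004 0.001] pos [ 0.4796 -0.449   0.0461] yaw 137.02 t 15.2 q [ 1.11  0.53 -0.52  1.61  0.29  1.07  1.33]
[ 0.50362969 -0.20986491  0.33667955]
```

```bash
python3 -m inch '[{"slide":[0.008,0.008,0.006],"angular":[0,0,0],"claw":0.2},{"slide":[0.008,0.008,0.006],"angular":[0,0,0],"claw":0},{"slide":[0.008,0.008,0.006],"angular":[0,0,0],"claw":-0.6},{"slide":[0.008,0.008,0.006],"angular":[0,0,0],"claw":-1},{"slide":[0.008,0.008,0.006],"angular":[0,0,0],"claw":-1},{"slide":[0.008,0.008,0.006],"angular":[0,0,0],"claw":-1},{"slide":[0.008,0.008,0.006],"angular":[0,0,0],"claw":-1},{"slide":[0.008,0.008,0.006],"angular":[0,0,0],"claw":-1}]' 25; python3 - <<'E'
from h import *
s=ctrl.get_state();go(.4797,-.446,.25,137);print(ctrl.get_state()["ft_force"])
E
```

```text
time: 16.0
position: [0.4784, -0.4463, 0.0433]
tool_rot: [1.152, 2.923, -0.001]
ft_force: [-0.8, -0.6, 2.2]
grip_width: 0.354
grip_force: 25.0
slide [-0.003  0.004 -0.827] ang [-0.001  0.001 -0.001] pos [ 0.4784 -0.4463  0.0433] yaw 136.98 t 16.0 q [ 1.11  0.53 -0.52  1.62  0.29  1.06  1.33]
[-0.79370414 -0.58095759  2.15916734]
```

```bash
python3 -m inch '[{"slide":[0,0,-0.05],"angular":[0,0,0],"claw":-1},{"slide":[0,0,-0.15],"angular":[0,0,0],"claw":-1},{"slide":[0,0,-0.3],"angular":[0,0,0],"claw":-1},{"slide":[0,0,-0.45],"angular":[0,0,0],"claw":-1},{"slide":[0,0,-0.6],"angular":[0,0,0],"claw":-1},{"slide":[0,0,-0.75],"angular":[0,0,0],"claw":-1},{"slide":[0,0,-0.8],"angular":[0,0,0],"claw":-1},{"slide":[0,0,-0.8],"angular":[0,0,0],"claw":-1}]'; python3 - <<'E'
from h import *
go(.46,-.25,.25,150)
E
```

```text
time: 16.8
position: [0.4794, -0.4462, 0.2451]
tool_rot: [1.15, 2.92, -0.002]
ft_force: [-0.3, -0.6, -2.2]
grip_width: 0.353
grip_force: 25.0
slide [ 0.592  0.521 -0.022] ang [-0.001  0.007 -0.433] pos [ 0.4794 -0.4462  0.2451] yaw 137.01 t 16.8 q [ 1.13  0.38 -0.56  1.41  0.2   1.41  1.39]
```

```bash
python3 -m inch '[{"slide":[0.08,0.07,-0.02],"angular":[0,0,-0.05],"claw":-1},{"slide":[0.17,0.15,-0.02],"angular":[0,0,-0.1],"claw":-1},{"slide":[0.26,0.23,-0.02],"angular":[0,0,-0.2],"claw":-1},{"slide":[0.35,0.31,-0.02],"angular":[0,0,-0.3],"claw":-1},{"slide":[0.44,0.39,-0.02],"angular":[0,0,-0.4],"claw":-1},{"slide":[0.53,0.47,-0.02],"angular":[0,0,-0.43],"claw":-1},{"slide":[0.59,0.52,-0.02],"angular":[0,0,-0.43],"claw":-1},{"slide":[0.59,0.52,-0.02],"angular":[0,0,-0.43],"claw":-1}]'; python3 - <<'E'
from h import *
go(.48,-.05,.25,170)
E
```

```text
time: 17.6
position: [0.4588, -0.2466, 0.2466]
tool_rot: [-0.81, -3.033, -0.002]
ft_force: [-0.3, 0.7, -1.9]
grip_width: 0.354
grip_force: 25.0
slide [ 0.319  0.724 -0.013] ang [ 0.001 -0.005 -0.663] pos [ 0.4588 -0.2466  0.2466] yaw 150.1 t 17.6 q [ 1.11  0.08 -0.7   1.73  0.05  1.36  1.45]
```

```bash
python3 -m inch '[{"slide":[0.05,0.1,0],"angular":[0,0,-0.1],"claw":-1},{"slide":[0.1,0.22,0],"angular":[0,0,-0.2],"claw":-1},{"slide":[0.15,0.34,0],"angular":[0,0,-0.3],"claw":-1},{"slide":[0.2,0.46,0],"angular":[0,0,-0.4],"claw":-1},{"slide":[0.26,0.58,0],"angular":[0,0,-0.55],"claw":-1},{"slide":[0.31,0.69,0],"angular":[0,0,-0.66],"claw":-1},{"slide":[0.32,0.72,0],"angular":[0,0,-0.66],"claw":-1},{"slide":[0.32,0.72,0],"angular":[0,0,-0.66],"claw":-1}]'; python3 - <<'E'
from h import *
go(.6,.1,.25,185)
E
```

```text
time: 18.4
position: [0.4808, -0.0519, 0.2482]
tool_rot: [0.275, 3.129, -0.001]
ft_force: [0.0, -0.2, -2.2]
grip_width: 0.359
grip_force: 25.0
slide [-0.363  0.681 -0.007] ang [-0.001  0.001 -0.502] pos [ 0.4808 -0.0519  0.2482] yaw 169.95 t 18.4 q [ 0.95 -0.02 -0.87  1.8  -0.01  1.35  1.47]
```

```bash
python3 -m inch '[{"slide":[-0.05,0.1,0],"angular":[0,0,-0.1],"claw":-1},{"slide":[-0.1,0.2,0],"angular":[0,0,-0.2],"claw":-1},{"slide":[-0.16,0.3,0],"angular":[0,0,-0.3],"claw":-1},{"slide":[-0.22,0.41,0],"angular":[0,0,-0.4],"claw":-1},{"slide":[-0.28,0.52,0],"angular":[0,0,-0.5],"claw":-1},{"slide":[-0.33,0.62,0],"angular":[0,0,-0.5],"claw":-1},{"slide":[-0.36,0.68,0],"angular":[0,0,-0.5],"claw":-1},{"slide":[-0.36,0.68,0],"angular":[0,0,-0.5],"claw":-1}]'; python3 - <<'E'
from h import *
go(.6199,.1285,.2,185)
c=[]
im=ctrl.get_image("scene");P=cloud(im);cv2.imwrite("pics/s4.png",im["color"][...,::-1])
q=P[(np.hypot(P[...,0]-.6,P[...,1]-.1)<.1)&(P[...,2]>.17)&(P[...,2]<.235)]
print(len(q))
# rim outline: lowest/outer points
if len(q):
    a=q[np.hypot(q[:,0]-.6,q[:,1]-.1)>.07]; print(len(a),np.percentile(a[:,2],[5,50,95]))
    A=np.c_[a[:,:2]-[.6,.1],np.ones(len(a))];print(np.linalg.lstsq(A,a[:,2],rcond=None)[0])
    print(a.min(0),a.max(0))
E
```

```text
time: 19.2
position: [0.6003, 0.0979, 0.247]
tool_rot: [0.13, -3.138, -0.003]
ft_force: [-0.6, 0.4, -1.8]
grip_width: 0.354
grip_force: 25.0
slide [-0.089  0.115  0.188] ang [ 0.004 -0.002 -0.008] pos [0.6003 0.0979 0.247 ] yaw -175.25 t 19.2 q [ 0.56  0.37 -0.98  1.51  0.31  1.42  1.22]
2496
744 [0.21344089 0.21549164 0.21761193]
[-0.00167114  0.00370428  0.21546445]
[0.51878263 0.01436699 0.20948803] [0.68293038 0.18238856 0.21962397]
```

View pics/s4.png

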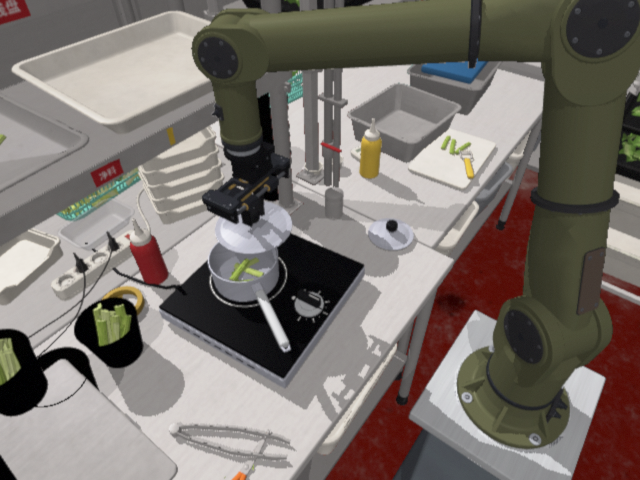

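```bash
python3 -m inch '[{"slide":[-0.03,0.04,0.03],"angular":[0,0,0],"claw":-1},{"slide":[-0.06,0.08,0.06],"angular":[0,0,0],"claw":-1},{"slide":[-0.088,0.116,0.1],"angular":[0,0,0],"claw":-1},{"slide":[-0.088,0.116,0.14],"angular":[0,0,0],"claw":-1},{"slide":[-0.088,0.116,0.17],"angular":[0,0,0],"claw":-1},{"slide":[-0.088,0.116,0.17],"angular":[0,0,0],"claw":-1},{"slide":[-0.088,0.116,0.17],"angular":[0,0,0],"claw":-1},{"slide":[-0.088,0.116,0.17],"angular":[0,0,0],"claw":-1}]'; python3 - <<'E'
from h import *
s=ctrl.get_state();print(s["ft_force"]);go(.6196,.1287,.167,185)
for c in("scene","top"):
    P=cloud(ctrl.get_image(c));r=np.hypot(P[...,0]-.6196,P[...,1]-.1287)
    z0=s["position"][2]-.0315
    q=P[(r<.092)&(r>.07)&(abs(P[...,2]-z0)<.006)];h=cv2.convexHull(q[:,:2].astype(np.float32))[:,0]
    f=lambda p:np.hypot(h[:,0]-p[0],h[:,1]-p[1])-.083
    print(c,len(q),len(h),least_squares(f,[.62,.13],loss="soft_l1",f_scale=.002).x,q[:,2].mean()-s["position"][2])
E
```

```text
time: 20.05
position: [0.6191, 0.127, 0.2061]
tool_rot: [-0.127, 3.138, -0.001]
ft_force: [1.3, 0.7, -2.6]
grip_width: 0.354
grip_force: 25.0
[ 1.34091766  0.65661732 -2.61563616]
slide [-0.002  0.007  0.156] ang [-0.001  0.002 -0.012] pos [0.6191 0.127  0.2061] yaw -175.35 t 20.05 q [ 0.47  0.45 -0.95  1.51  0.37  1.37  1.15]
scene 719 32 [0.62135675 0.128261  ] -0.03134862264741564
top 148 14 [0.62216955 0.12748357] -0.03189314091155862
```

```bash
python3 -m inch '[{"slide":[0.005,0.004,0.03],"angular":[0,0,0],"claw":-1},{"slide":[0.005,0.004,0.06],"angular":[0,0,0],"claw":-1},{"slide":[0.005,0.004,0.085],"angular":[0,0,0],"claw":-1},{"slide":[0.005,0.004,0.105],"angular":[0,0,0],"claw":-1},{"slide":[0.005,0.004,0.125],"angular":[0,0,0],"claw":-1},{"slide":[0.005,0.004,0.14],"angular":[0,0,0],"claw":-1},{"slide":[0.005,0.004,0.15],"angular":[0,0,0],"claw":-1},{"slide":[0.005,0.004,0.15],"angular":[0,0,0],"claw":-1}]'; python3 - <<'E'
from h import *
s=ctrl.get_state();print(s["ft_force"],s["torque"]);go(.618,.128,.1663,185)
E
```

```text
time: 20.95
position: [0.6176, 0.1284, 0.1685]
tool_rot: [-0.129, 3.139, -0.001]
ft_force: [-2.2, -0.4, 1.4]
grip_width: 0.357
grip_force: 25.0
[-2.17957531 -0.39903529  1.4022683 ] [ 0.00817767  0.1850652  -0.01128018]
slide [-0.001 -0.002  0.009] ang [-0.001  0.    -0.01 ] pos [0.6176 0.1284 0.1685] yaw -175.31 t 20.95 q [ 0.47  0.48 -0.94  1.56  0.4   1.31  1.13]
```

```bash
python3 -m inch '[{"slide":[0,0,0.004],"angular":[0,0,0],"claw":-1},{"slide":[0,0,0.008],"angular":[0,0,0],"claw":-1},{"slide":[0,0,0.008],"angular":[0,0,0],"claw":-1}]'; python3 - <<'E'
from h import *
s=ctrl.get_state();print(s["ft_force"],s["torque"])
P=cloud(ctrl.get_image("scene"));r=np.hypot(P[...,0]-.6196,P[...,1]-.1287)
q=P[(r<.09)&(r>.074)&(abs(P[...,2]-.136)<.01)];print(len(q),np.percentile(q[:,2],[5,50,95]))
a=q;A=np.c_[a[:,:2]-[.62,.13],np.ones(len(a))];print(np.linalg.lstsq(A,a[:,2],rcond=None)[0])
E
```

```text
time: 21.25
position: [0.6176, 0.1284, 0.1684]
tool_rot: [-0.128, 3.138, -0.002]
ft_force: [-5.3, -2.1, 9.7]
grip_width: 0.351
grip_force: 25.0
[-5.28432392 -2.10663445  9.71435076] [-0.41153882  1.03437943 -0.0430021 ]
604 [0.12768641 0.13702682 0.13950458]
[ 0.01863537 -0.00965829  0.13685   ]
```

```bash
python3 -m inch '[{"slide":[0,0,-0.004],"angular":[0,0,0],"claw":-0.6},{"slide":[0,0,-0.004],"angular":[0,0,0],"claw":-0.2},{"slide":[0,0,-0.004],"angular":[0,0,0],"claw":0.2},{"slide":[0,0,-0.004],"angular":[0,0,0],"claw":0.2},{"slide":[0,0,-0.1],"angular":[0,0,0],"claw":0.4},{"slide":[0,0,-0.2],"angular":[0,0,0],"claw":0.4},{"slide":[0,0,-0.28],"angular":[0,0,0],"claw":0.4},{"slide":[0,0,-0.28],"angular":[0,0,0],"claw":0.4},{"slide":[0,0,-0.28],"angular":[0,0,0],"claw":0.4}]'; python3 - <<'E'
from h import *
s=ctrl.get_state();go(.5,-.05,.24,170)
for c in("scene","top"):
    im=ctrl.get_image(c);P=cloud(im);r=np.hypot(P[...,0]-.6196,P[...,1]-.1287)
    q=P[(r<.09)&(r>.074)&(abs(P[...,2]-.137)<.012)]
    h=cv2.convexHull(q[:,:2].astype(np.float32))[:,0];f=lambda p:np.hypot(h[:,0]-p[0],h[:,1]-p[1])-.083
    a=q;A=np.c_[a[:,:2]-[.62,.13],np.ones(len(a))];print(c,len(q),least_squares(f,[.62,.13],loss="soft_l1",f_scale=.002).x,np.percentile(q[:,2],[5,50,95]),np.linalg.lstsq(A,a[:,2],rcond=None)[0])
    k=P[(r<.02)&(P[...,2]<.19)&(P[...,2]>.15)];print("knob top",np.percentile(k[:,2],95),k.mean(0)) if len(k) else 0
E
```

```text
time: 22.2
position: [0.6177, 0.1284, 0.2356]
tool_rot: [-0.129, 3.139, -0.0]
ft_force: [-1.2, -0.4, -0.6]
grip_width: 0.699
grip_force: 0.0
slide [ 0.527 -0.673 -0.018] ang [-0.     0.001  0.49 ] pos [0.6177 0.1284 0.2356] yaw -175.31 t 22.2 q [ 0.48  0.43 -0.96  1.47  0.36  1.42  1.16]
scene 745 [0.62068243 0.12902125] [0.12713011 0.13695187 0.13916709] [ 0.01504143 -0.00650785  0.13631271]
knob top 0.17846478673899735 [0.6163237  0.13253214 0.17184453]
top 78 [0.62150963 0.12852988] [0.1311096  0.13616998 0.14077604] [-0.02906885  0.03693542  0.13803799]
```

```bash
python3 -m inch '[{"slide":[0.08,-0.1,-0.02],"angular":[0,0,0],"claw":0.4},{"slide":[0.16,-0.2,-0.02],"angular":[0,0,0],"claw":0.4},{"slide":[0.25,-0.32,-0.02],"angular":[0,0,0],"claw":0.4},{"slide":[0.34,-0.44,-0.02],"angular":[0,0,0],"claw":0.4},{"slide":[0.43,-0.56,-0.02],"angular":[0,0,0],"claw":0.4},{"slide":[0.53,-0.67,-0.02],"angular":[0,0,0],"claw":0.4},{"slide":[0.53,-0.67,-0.02],"angular":[0,0,0],"claw":0.4},{"slide":[0.53,-0.67,-0.02],"angular":[0,0,0],"claw":0.4}]'; python3 - <<'E'
from h import *
z=np.load("top0.npz");
def plane(P,x,y,R0,R1,z0,z1):
    r=np.hypot(P[...,0]-x,P[...,1]-y);a=P[(r<R1)&(r>R0)&(P[...,2]>z0)&(P[...,2]<z1)]
    A=np.c_[a[:,:2]-[x,y],np.ones(len(a))];w=np.ones(len(a))
    for _ in range(10):
        s=np.linalg.lstsq(A*w[:,None],a[:,2]*w,rcond=None)[0];w=1/(1+(abs(A@s-a[:,2])/.002)**2)
    return s.round(4),len(a)
for c in("top","scene"):
    im=ctrl.get_image(c);P=cloud(im)
    P0=np.load(c+"0.npz")["P"];print("bench",plane(P0,.4797,-.446,.03,.07,.005,.04))
    print(c,"pan lid",plane(P,.6199,.1287,.03,.07,.128,.16))
    r=np.hypot(P[...,0]-.62,P[...,1]-.1287);k=P[(r<.03)&(P[...,2]>.165)];print("knob",k.mean(0).round(4),np.percentile(k[:,2],90))
    r=np.hypot(P0[...,0]-.4797,P0[...,1]+.446);k=P0[(r<.03)&(P0[...,2]>.042)];print("knob0",k.mean(0).round(4),np.percentile(k[:,2],90))
    if c=="scene":cv2.imwrite("pics/end.png",cv2.resize(im["color"][200:380,130:400],None,fx=2.9,fy=2.9,interpolation=cv2.INTER_CUBIC)[...,::-1])
E
```

```text
time: 23.1
position: [0.4986, -0.0504, 0.2403]
tool_rot: [0.124, -3.138, 0.001]
ft_force: [-0.8, 0.9, 0.3]
grip_width: 0.699
grip_force: 0.0
bench (array([-0.003 , -0.0049,  0.0143]), 1845)
top pan lid (array([ 0.0082, -0.0009,  0.1403]), 2189)
knob [0.6198 0.128  0.1744] 0.1789570242484202
knob0 [ 0.4799 -0.4473  0.0489] 0.05291388290422323
bench (array([ 0.0145, -0.0138,  0.0161]), 814)
scene pan lid (array([0.014 , 0.0005, 0.1416]), 1714)
knob [0.6171 0.132  0.1744] 0.17798307219205384
knob0 [ 0.4787 -0.4433  0.0494] 0.05286399267780426
```

View pics/end.png

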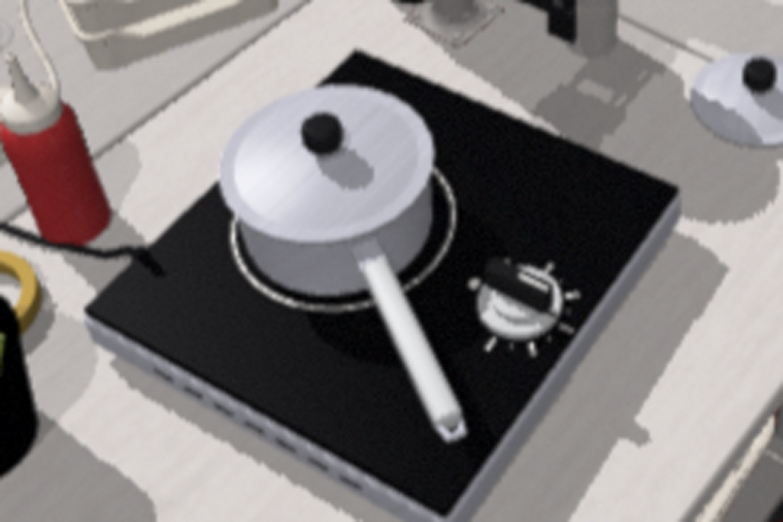

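```bash
python3 - <<'E'
from h import *
for c in("top","scene"):
    P=np.load(c+"0.npz")["P"]
    def med(x,y,r0,r1,z0,z1):
        r=np.hypot(P[...,0]-x,P[...,1]-y);a=P[(r<r1)&(r>r0)&(P[...,2]>z0)&(P[...,2]<z1)][:,2];return np.percentile(a,[10,50,90]).round(4),len(a)
    print(c,"bench",med(.4797,-.446,.095,.12,-.02,.02),"glass",med(.6,.04,0,.06,.03,.08),"rim",med(.601,.194,.074,.082,.12,.15),
     "lidflange",med(.4797,-.446,.076,.083,0,.03))
    P=cloud(ctrl.get_image(c))
    print("flange now",med(.6199,.1287,.076,.083,.12,.15),"glass",med(.6,.0,0,.04,.03,.08))
E
```

```text
top bench (array([-0.0074, -0.0025,  0.0056]), 2548) glass (array([0.0537, 0.0578, 0.0621]), 1766) rim (array([0.123 , 0.1315, 0.1356]), 434) lidflange (array([0.0053, 0.0097, 0.0144]), 503)
flange now (array([0.1324, 0.1359, 0.1398]), 606) glass (array([0.0536, 0.058 , 0.0618]), 215)
scene bench (array([-0.0033, -0.0009,  0.0081]), 1206) glass (array([0.0573, 0.0593, 0.0613]), 1238) rim (array([0.122 , 0.1295, 0.1345]), 848) lidflange (array([0.002 , 0.0114, 0.0139]), 258)
flange now (array([0.1235, 0.1366, 0.1387]), 668) glass (array([0.0568, 0.0588, 0.061 ]), 486)
```

```bash
python3 -c "
from bench import ctrl
print(ctrl.close_job())"
```

```text
the job is handed in; nothing more can be done
None
```

The job is handed in with no verdict returned: the dial is on the fourth long mark, the pan measured about 4 mm off the ring's centre, and the large lid is level in its rim at about 65 mm (raw readings up to 68, limit 69), at about 23 s of the 72 s allowed.

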